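# Make up a valve kit from the crowded rack

### The arm

A 7-joint arm with a two-finger parallel gripper is mounted at the origin on a cart in front of the work surface, level with it; the furniture and walls round the work are solid. World frame = base frame: x ahead of the robot, y to its left, z up, the work surface at z = 0. Lengths are in m, angles in rad, forces in N, time in s.
With the tool pointing down it reaches from about 0.425 to 1.025 m from the base axis. Payload 9.4 kg.
Tool frame: the origin (TCP) lies between the finger pads; the fingertips stand 8 mm ahead of it and the grasp point (between the pads) lies 11 mm behind it (finger_overhang is the distance from the TCP to the fingertips, in m); z points along the fingers, y is the line along which they close (so a half turn about z gives the same grasp; the last joint's range is limited). The gripper opens to 85 mm and grips with 20 to 120 N. Pads are 22 mm wide; open, the fingers measure 114 mm over their backs; the gripper's body (76 mm by 85 mm) begins 54 mm behind the grasp point. The pads swing forward as they close: fully open they stand 13 mm farther back than shut.
Start: joints at [1.147, 0.599, -0.003, 1.599, 0.002, 0.943, -0.08], TCP at [0.246, -0.682, 0.239] pointing down, gripper open.
Joint ranges: [-2.57, 2.57], [-0.35, 1.97], [-1.29, 1.29], [0.11, 2.56], [-1.05, 4.19], [0.11, 1.86], [-2.63, 2.63]. Speed limits (rad/s): [2.22, 2.22, 3.01, 3.01, 3.14, 3.14, 3.14].

### API

Orientations are given as a unit quaternion [x, y, z, w].
In Python, from cell import * gives the robot as it stands. The module is installed in compiled form; this text tells all that it offers.
- The arm moves only by the tool step_arm, never from a script. Its argument "commands" is text: rows parted by semicolons, each of 5 numbers parted by spaces: the closure, from 0 (fully open) to 1 (shut), then the shift along the tool's x, y, z in m, then the turn about the tool's z in rad. In form: grip dx dy dz spin; .... A call has 1 to 12 rows; each row shifts and turns the commanded pose from where the row before left it, along the tool's axes as they then stand; what a row does not reach is not made up. A row lasts 1/12 s, in which the tool goes at most 41.7 mm and 7.16 degrees, less where a joint would pass 70% of its speed; a pose out of reach is approached as far as the arm can. A call is refused whole if a number of a shift passes 0.0417 or a number of a turn 0.125, either way. A call with a gripper value outside its range is refused whole. The fingers move at their own pace and stop on an object; "newtons" is the grip in N (left out, the last holds). Time passes only in rows, so rows that do not move let the fingers close. It gives the time, the measured TCP pose, the force, the opening and the grip force at its end, in the units of the state.
- get_obs(): the state, without advancing time (a new reading comes with each control period).
- get_image(name): name is "scene" or "top" or "wrist"; returns the picture (480x640x3 uint8, red, green, blue); there is no depth.
- camera_params(name): a dict with "intrinsics" (3x3 intrinsics, pixels), "world_to_cam" (4x4, takes a point from world to camera coordinates); the wrist camera has in their place "hand_eye" (4x4, takes a point from camera to tool coordinates, whose origin is the TCP and whose axes are the flange's). Camera axes: x right, y down, z forward; pixel columns grow to the right and rows downward; lengths in m; the calibration is good to about 2 mm. The wrist camera is an equidistant fisheye: a pixel r from the principal point sees the ray r / f radians off the axis. A picture is of the moment at which its call begins: read the wrist's pose just before it. camera_params takes no time and is no camera call.
- close_job(): hands the job in; it is judged then, once.
The state is a dict: "t": time; "joints": joint angles; "joint_velocities": joint speeds; "joint_torque": joint torques, N m; "tool_pos": TCP position; "tool_rot": TCP orientation; "ft_force": force on the tool from outside, world axes, zero at the start; "torque": the same for the moment, N m; "width": opening from 0.0 (shut) to 1.0 (fully open); "finger_force": force on a finger pad.
Only numpy, scipy, OpenCV 4.12 (cv2) and the standard library are available. Lean on these libraries where they do the work, as an engineer would, in place of code of your own. Each camera call takes 0.05 s, during which the arm holds its last target. There are 200 camera calls.

### The job

Make up the kit for the next cylinder head: take every copper-coloured exhaust valve out of the crowded rack and stand it upright on its head on the black-matted strip of the kit tray, and lay every brown cam cap from the blue bin in the tray's bare strip. The valves are freshly ground: set them down gently and never drop them, and leave the grey intake valves standing undisturbed in their pockets.

Things in the scene. Friction and masses are not known exactly. Their poses are not given: they have to be found in the camera images.
- valve_rack: fixed wooden valve rack, 114 x 172 x 24 mm; origin at the centre of its underside, z up. Two rows of pockets (36 mm wide, floors at z = 16 mm) run along its y at x = -32 and +32 mm, at y = -63, -21, 21, 63 mm. Stems in a row have 30 mm clear between them; the lane between the rows has 52 mm, too narrow for a finger of a wide-open gripper; the outer long sides are open
- parts_bin: fixed shallow blue plastic bin, 112 x 214 x 12 mm; origin at the centre of its underside, z up; floor 3 mm thick, rim and dividers 4 mm thick and 12 mm high; dividers at its y = -35 and +35 mm make three compartments side by side along y, 66 to 68 mm wide, at first each with at most one cam cap lying roughly along the bin's x: open the gripper only partly to stay clear of the next cap
- kit_tray: fixed shallow aluminium kit tray, 154 x 200 x 12 mm; origin at the centre of its underside, z up; floor 3 mm thick, rim and divider 4 mm thick and 12 mm high. A divider along its y, centred at x = +1 mm, parts a strip with a black rubber mat (72 mm wide, on its -x side) from a bare strip (70 mm wide, on its +x side)
- valve_strip (a point): centre of the tray's black-matted strip (clear 72 x 192 mm along the tray's x and y), on the floor; axes as the tray's
- cap_strip (a point): centre of the tray's bare aluminium strip (clear 70 x 192 mm along the tray's x and y), on the floor; axes as the tray's
- exhaust_valve0: exhaust valve, copper-coloured, standing on its head with the stem up; 102 mm tall, head 32 mm wide and 5 mm thick, neck narrowing to a plain stem 11 mm wide from 20 mm above the origin to the top; about 55 g; origin at the centre of the head's flat underside, z along the stem. It may be absent
- exhaust_valve1: exhaust valve, copper-coloured, standing on its head with the stem up; 102 mm tall, head 32 mm wide and 5 mm thick, neck narrowing to a plain stem 11 mm wide from 20 mm above the origin to the top; about 55 g; origin at the centre of the head's flat underside, z along the stem. It may be absent
- exhaust_valve2: exhaust valve, copper-coloured, standing on its head with the stem up; 102 mm tall, head 32 mm wide and 5 mm thick, neck narrowing to a plain stem 11 mm wide from 20 mm above the origin to the top; about 55 g; origin at the centre of the head's flat underside, z along the stem. It may be absent
- exhaust_valve3: exhaust valve, copper-coloured, standing on its head with the stem up; 102 mm tall, head 32 mm wide and 5 mm thick, neck narrowing to a plain stem 11 mm wide from 20 mm above the origin to the top; about 55 g; origin at the centre of the head's flat underside, z along the stem. It may be absent
- intake_valve0: intake valve, light grey steel, standing on its head in a rack pocket like the exhaust valves; 102 mm tall, head 33 mm wide, stem 12 mm wide from 19 mm up; origin at the centre of the underside of the head, z along the stem. It stays in the rack
- intake_valve1: intake valve, light grey steel, standing on its head in a rack pocket like the exhaust valves; 102 mm tall, head 33 mm wide, stem 12 mm wide from 19 mm up; origin at the centre of the underside of the head, z along the stem. It stays in the rack
- intake_valve2: intake valve, light grey steel, standing on its head in a rack pocket like the exhaust valves; 102 mm tall, head 33 mm wide, stem 12 mm wide from 19 mm up; origin at the centre of the underside of the head, z along the stem. It stays in the rack
- intake_valve3: intake valve, light grey steel, standing on its head in a rack pocket like the exhaust valves; 102 mm tall, head 33 mm wide, stem 12 mm wide from 19 mm up; origin at the centre of the underside of the head, z along the stem. It stays in the rack
- cam_cap0: cam bearing cap, brown metal bridge, 17 mm (x) by 60 mm (y) by 20 mm high, about 55 g, lying flat with an arch cut in its underside; origin at the centre of its underside; pinch it across its 17 mm x width. A knock may leave it lying on a side face, 17 mm high, which is also fine. It may be absent
- cam_cap1: cam bearing cap, brown metal bridge, 17 mm (x) by 60 mm (y) by 20 mm high, about 55 g, lying flat with an arch cut in its underside; origin at the centre of its underside; pinch it across its 17 mm x width. A knock may leave it lying on a side face, 17 mm high, which is also fine. It may be absent
- cam_cap2: cam bearing cap, brown metal bridge, 17 mm (x) by 60 mm (y) by 20 mm high, about 55 g, lying flat with an arch cut in its underside; origin at the centre of its underside; pinch it across its 17 mm x width. A knock may leave it lying on a side face, 17 mm high, which is also fine. It may be absent
Not all that is in view belongs to the job. Leave any green or yellow look-alike of the intake_valve3 alone.

How it is judged:
At the end, for the whole second after the job is handed in: All exhaust valves upright (0.15 rad) on the matted strip, axis within 30 x 90 mm of its centre, heads within 4 mm of the floor; all cam caps in the bare strip, length level (0.2 rad), within 32 x 95 mm of its centre, under 26 mm up; at rest; intake valves kept (12 mm, 0.2 rad) (x of exhaust_valve0 in the frame of valve_strip between -0.03 and 0.03 m and y of exhaust_valve0 in the frame of valve_strip between -0.09 and 0.09 m and z of exhaust_valve0 in the frame of valve_strip between -0.004 and 0.004 m and angle between each of exhaust_valve0, exhaust_valve1, exhaust_valve2, exhaust_valve3's own z axis and vertical below 0.15 rad and linear speed of each of exhaust_valve0, exhaust_valve1, exhaust_valve2, exhaust_valve3, cam_cap0, cam_cap1, cam_cap2 below 0.02 m/s and x of exhaust_valve1 in the frame of valve_strip between -0.03 and 0.03 m and y of exhaust_valve1 in the frame of valve_strip between -0.09 and 0.09 m and z of exhaust_valve1 in the frame of valve_strip between -0.004 and 0.004 m and x of exhaust_valve2 in the frame of valve_strip between -0.03 and 0.03 m and y of exhaust_valve2 in the frame of valve_strip between -0.09 and 0.09 m and z of exhaust_valve2 in the frame of valve_strip between -0.004 and 0.004 m and x of exhaust_valve3 in the frame of valve_strip between -0.03 and 0.03 m and y of exhaust_valve3 in the frame of valve_strip between -0.09 and 0.09 m and z of exhaust_valve3 in the frame of valve_strip between -0.004 and 0.004 m and x of cam_cap0 in the frame of cap_strip between -0.032 and 0.032 m and y of cam_cap0 in the frame of cap_strip between -0.095 and 0.095 m and z of cam_cap0 in the frame of cap_strip between -0.005 and 0.026 m and angle between the y axis of each of cam_cap0, cam_cap1, cam_cap2 and the z axis of cap_strip, either way round above 1.37 rad and x of cam_cap1 in the frame of cap_strip between -0.032 and 0.032 m and y of cam_cap1 in the frame of cap_strip between -0.095 and 0.095 m and z of cam_cap1 in the frame of cap_strip between -0.005 and 0.026 m and x of cam_cap2 in the frame of cap_strip between -0.032 and 0.032 m and y of cam_cap2 in the frame of cap_strip between -0.095 and 0.095 m and z of cam_cap2 in the frame of cap_strip between -0.005 and 0.026 m and distance of each of intake_valve0, intake_valve1, intake_valve2, intake_valve3 from where it was at the start of the episode below 0.012 m and angle between each of intake_valve0, intake_valve1, intake_valve2, intake_valve3's own z axis and vertical below 0.2 rad); the robot touches nothing.
It fails at once if an exhaust valve is dropped or thrown (falls free faster than 0.5 m/s) ((linear speed of exhaust_valve0 above 0.5 m/s and contact force between the fingers and exhaust_valve0 below 0.05 N) or (linear speed of exhaust_valve1 above 0.5 m/s and contact force between the fingers and exhaust_valve1 below 0.05 N) or (linear speed of exhaust_valve2 above 0.5 m/s and contact force between the fingers and exhaust_valve2 below 0.05 N) or (linear speed of exhaust_valve3 above 0.5 m/s and contact force between the fingers and exhaust_valve3 below 0.05 N)).
It fails at once if an exhaust valve is pressed on the kit tray with more than 30 N (contact force between any of exhaust_valve0, exhaust_valve1, exhaust_valve2, exhaust_valve3 and kit_tray above 30 N).
It fails at once if an intake valve is tipped over or pulled from its pocket ((angle between intake_valve0's own z axis and vertical above 0.3 rad or distance of intake_valve0 from where it was at the start of the episode above 0.02 m) or (angle between intake_valve1's own z axis and vertical above 0.3 rad or distance of intake_valve1 from where it was at the start of the episode above 0.02 m) or (angle between intake_valve2's own z axis and vertical above 0.3 rad or distance of intake_valve2 from where it was at the start of the episode above 0.02 m) or (angle between intake_valve3's own z axis and vertical above 0.3 rad or distance of intake_valve3 from where it was at the start of the episode above 0.02 m)).
It fails at once if the gripper presses on an intake valve with more than 25 N (contact force between the fingers and intake_valve0 above 25 N or contact force between the fingers and intake_valve1 above 25 N or contact force between the fingers and intake_valve2 above 25 N or contact force between the fingers and intake_valve3 above 25 N).
Of exhaust_valve0, exhaust_valve1, exhaust_valve2, exhaust_valve3 only 3 to 4 are there at a start; the rules pass over those that are not, and their reading is None.
Of cam_cap0, cam_cap1, cam_cap2 only 2 to 3 are there at a start; the rules pass over those that are not, and their reading is None.
At some moment in a run one of cam_cap0, cam_cap1, cam_cap2 may be knocked a few centimetres aside while the robot is not near it.
It also fails if it takes over 210 s, if anything falls off the work surface, if the arm or the gripper's body presses on something with over 40 N, if the wrist force passes 120 N, or if a joint passes its speed limit or range.

## Working session

There is one attempt and no reset: what is moved stays moved. The work goes in short steps, Python scripts to look and compute and a tool call to move; the robot and the scene stay as the last step left them, time stands still between calls to the robot, and variables do not carry over. Pictures are saved under pics/ and viewed, at most 14 in all, crops included, and the job is handed in when it is done.

Besides the shell and the picture viewer there is one more tool, called after ">>>" as a command line: name --argument value ..., lists and objects as JSON in quotes. step_arm: Moves the arm, as the interface text tells. Its arguments: {"type":"object","properties":{"commands":{"type":"string"},"newtons":{"type":"number"}},"required":["commands"]}

```bash
mkdir -p pics
python3 - <<'E'
from cell import *
import cv2,numpy as np
o=get_obs();print({k:np.round(v,3).tolist() for k,v in o.items()})
for n in("scene","top"):
    im=get_image(n);cv2.imwrite(f"pics/{n}0.png",im[:,:,::-1]);p=camera_params(n);print(n,np.round(p["intrinsics"],1).tolist(),np.round(p["world_to_cam"],3).tolist())
print({k:np.round(v,3).tolist() for k,v in camera_params("wrist").items()})
E
```

```text
{'t': 0.0, 'joints': [1.147, 0.6, -0.003, 1.6, 0.002, 0.943, -0.08], 'joint_velocities': [-0.001, 0.001, 0.0, -0.001, 0.001, -0.0, 0.0], 'joint_torque': [-0.0, -77.645, 1.565, -25.801, 0.012, 0.009, -0.0], 'tool_pos': [0.246, -0.681, 0.238], 'tool_rot': [0.985, 0.173, -0.0, -0.001], 'ft_force': [0.515, 0.095, -0.576], 'torque': [0.006, -0.007, -0.012], 'finger_force': 0.0, 'width': 1.0}
scene [[468.9, 0.0, 321.7], [0.0, 468.9, 239.5], [0.0, 0.0, 1.0]] [[-0.643, -0.766, 0.007, 0.586], [-0.575, 0.477, -0.664, 0.2], [0.505, -0.432, -0.747, 0.739], [0.0, 0.0, 0.0, 1.0]]
top [[530.1, 0.0, 317.3], [0.0, 530.1, 239.0], [0.0, 0.0, 1.0]] [[-0.023, -1.0, -0.013, 0.335], [-0.987, 0.025, -0.16, 0.515], [0.16, 0.009, -0.987, 0.864], [0.0, 0.0, 0.0, 1.0]]
{'intrinsics': [[371.648, 0.0, 317.546], [0.0, 371.648, 239.868], [0.0, 0.0, 1.0]], 'hand_eye': [[0.0, -0.959, -0.284, 0.071], [1.0, 0.0, -0.0, -0.0], [0.0, -0.284, 0.959, -0.135], [0.0, 0.0, 0.0, 1.0]]}
```

View pics/scene0.png

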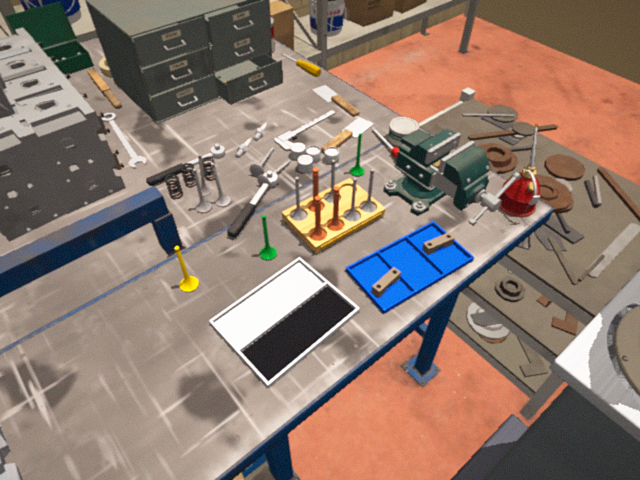

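View pics/top0.png

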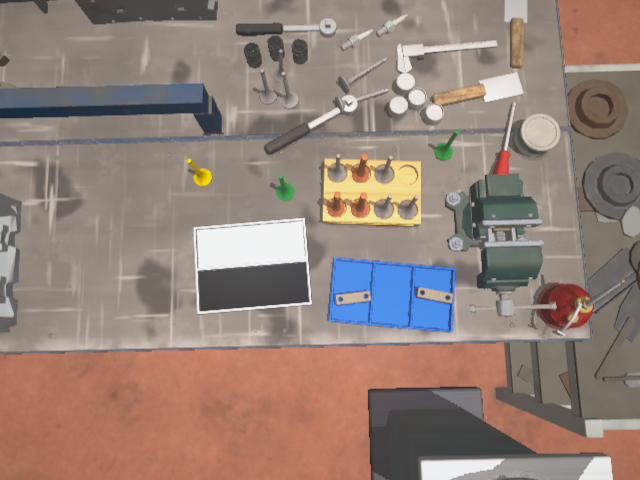

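```bash
cat > h.py <<'E'
import cv2,numpy as np
def ray(p,uv,z):
    M=p["world_to_cam"];R=M[:3,:3];C=-R.T@M[:3,3]
    q=cv2.undistortPoints(np.float64(uv).reshape(-1,1,2),np.float64(p["intrinsics"]),None).reshape(-1,2)
    d=np.c_[q,np.ones(len(q))]@R
    return (C+d*((z-C[2])/d[:,2])[:,None])[:,:2]
def proj(p,X):
    M=p["world_to_cam"];c=np.atleast_2d(X)@M[:3,:3].T+M[:3,3];u=c@p["intrinsics"].T;return u[:,:2]/u[:,2:]
def mask(im,lo,hi,roi):
    h=cv2.cvtColor(im,cv2.COLOR_BGR2HSV);m=cv2.inRange(h,lo,hi);k=np.zeros_like(m);x0,y0,x1,y1=roi;k[y0:y1,x0:x1]=m[y0:y1,x0:x1];return k
def big(m,z,p,n=1):
    cs=sorted(cv2.findContours(m,0,2)[0],key=cv2.contourArea)[::-1][:n]
    for c in cs:
        w=ray(p,c.reshape(-1,2)+0.0,z);(cx,cy),(a,b),t=cv2.minAreaRect(np.float32(w*1000))
        yield (round(cx),round(cy)),(round(a),round(b)),round(t,1),np.round(c.reshape(-1,2).mean(0))
E
python3 - <<'E'
from cell import camera_params
from h import *
p=camera_params("top");im=cv2.imread("pics/top0.png")
M=p["world_to_cam"];print("C",-M[:3,:3].T@M[:3,3])
K=np.ones((9,9));cl=lambda m:cv2.morphologyEx(m,cv2.MORPH_CLOSE,K)
print("rack",*big(cl(mask(im,(15,70,120),(35,255,255),(310,150,430,235))),.024,p))
print("bin",*big(cl(mask(im,(100,150,60),(125,255,255),(320,250,465,340))),.012,p))
print("black",*big(mask(im,(0,0,0),(180,255,60),(190,250,315,315)),.003,p))
print("tray",*big(cl(mask(im,(0,0,0),(180,255,60),(190,215,315,315))|mask(im,(0,0,215),(180,40,255),(185,210,320,320))),.012,p))
print("caps",*big(mask(im,(5,30,90),(25,150,255),(335,262,455,328)),.023,p,3))
h=cv2.cvtColor(im,cv2.COLOR_BGR2HSV);print(h[297,345],h[180,361],h[165,340])
m=mask(im,(0,140,60),(14,255,255),(315,140,430,225))
for c in cv2.findContours(m,0,2)[0]:
    if cv2.contourArea(c)>20:
        q=c.reshape(-1,2);t=q[q[:,1].argmin()];b=q[q[:,1].argmax()];top=q[q[:,1]<t[1]+6].mean(0)
        print(cv2.boundingRect(c),"top",top,ray(p,[top],.118).round(3),"bot",b,ray(p,[b],.016).round(3))
E
```

```text
C [0.37729588 0.31369644 0.93975172]
rack ((609, 225), (173, 119), 86.9, array([358., 192.]))
bin ((428, 195), (213, 111), 83.5, array([387., 295.]))
black
tray ((485, 440), (154, 199), 3.4, array([258., 268.]))
caps ((424, 124), (59, 16), 77.3, array([434., 295.])) ((423, 264), (15, 59), 5.7, array([352., 298.])) ((376, 271), (49, 7), 88.7, array([349., 325.]))
[ 16  57 206] [ 10 154 192] [ 14  39 151]
(351, 203, 18, 14) top [362.88888889 206.        ] [[0.562 0.248]] bot [357 216] [[0.567 0.251]]
(328, 201, 17, 15) top [341.8 202.8] [[0.568 0.281]] bot [333 215] [[0.57  0.294]]
(360, 193, 7, 8) top [362.90909091 196.09090909] [[0.578 0.247]] bot [363 200] [[0.596 0.239]]
(334, 192, 7, 8) top [336.5 194.7] [[0.581 0.289]] bot [337 199] [[0.599 0.286]]
(352, 166, 17, 16) top [359.22222222 168.11111111] [[0.624 0.252]] bot [356 181] [[0.631 0.251]]
(361, 154, 6, 8) top [363.18181818 156.45454545] [[0.643 0.245]] bot [364 161] [[0.668 0.235]]
```

>>> step_arm --commands "0 .0307 -.0227 -.005 -.102;0 .0329 -.0195 -.005 -.102;0 .0347 -.016 -.005 -.102;0 .0361 -.0124 -.005 -.102;0 .0372 -.0087 -.005 -.102;0 .0379 -.0048 -.005 -.102;0 .0382 -.001 -.005 -.102;0 .0381 .0029 -.005 -.102;0 .0376 .0068 -.005 -.102;0 .0367 .0106 -.005 -.102;0 .0354 .0143 -.005 -.102;0 .0338 .0178 -.005 -.102" --newtons 40

```text
t: 1.1
tool_pos: [0.5008, -0.2985, 0.2994]
tool_rot: [0.705, 0.709, -0.0, -0.0]
ft_force: [0.8, -0.7, 0.1]
width: 1.002
finger_force: 0.0
```

```bash
cat > st.py <<'E'
from cell import get_obs
import numpy as np
from scipy.spatial.transform import Rotation as R
o=get_obs();r=R.from_quat(o["tool_rot"]).as_matrix()
print(round(float(o["t"]),2),np.round(o["tool_pos"],4),"yaw",round(np.arctan2(r[1,0],r[0,0]),3),"z",r[:,2].round(3),"j",np.round(o["joints"],2),"F",np.round(o["ft_force"],1),"w",round(float(o["width"]),3),"f",np.round(o["finger_force"],1))
E
python3 st.py
```

```text
1.1 [ 0.5008 -0.2985  0.2994] yaw 1.576 z [-0. -0. -1.] j [ 0.72  0.39 -0.39  1.85  0.18  0.94  0.26] F [ 0.8 -0.7  0.1] w 1.002 f 0.0
```

>>> step_arm --commands "0 .0392 .0053 0 0;0 .0392 .0053 0 0;0 .0392 .0053 0 0;0 .0392 .0053 0 0;0 .0392 .0053 0 0;0 .0392 .0053 0 0;0.2 .0392 .0053 0 0;0.4 .0392 .0053 0 0;0.45 .0392 .0053 0 0;0.45 .0392 .0053 0 0;0.45 .0392 .0053 0 0;0.45 .0392 .0053 0 0"

```text
t: 2.1
tool_pos: [0.5637, 0.172, 0.2991]
tool_rot: [0.707, 0.707, -0.0, -0.0]
ft_force: [1.0, -0.5, -0.1]
width: 0.549
finger_force: 0.0
```

>>> step_arm --commands "0.45 .0392 .0053 0 0;0.45 .0392 .0053 0 0;0.45 .0392 .0053 0.02 0.005;0.45 0 0 0.02 0;0.45 0 0 0 0;0.45 0 0 0 0"

```text
t: 2.6
tool_pos: [0.5789, 0.2848, 0.2592]
tool_rot: [0.709, 0.706, -0.002, -0.0]
ft_force: [0.6, -0.2, -0.1]
width: 0.547
finger_force: 0.0
```

```bash
python3 st.py
python3 - <<'E'
from cell import *
import cv2
cv2.imwrite("pics/w1.png",get_image("wrist")[:,:,::-1])
E
```

```text
2.6 [0.5789 0.2848 0.2592] yaw 1.566 z [-0.003 -0.002 -1.   ] j [-0.23  0.52 -0.47  1.75  0.28  0.94 -0.83] F [ 0.6 -0.2 -0.1] w 0.547 f 0.0
```

View pics/w1.png

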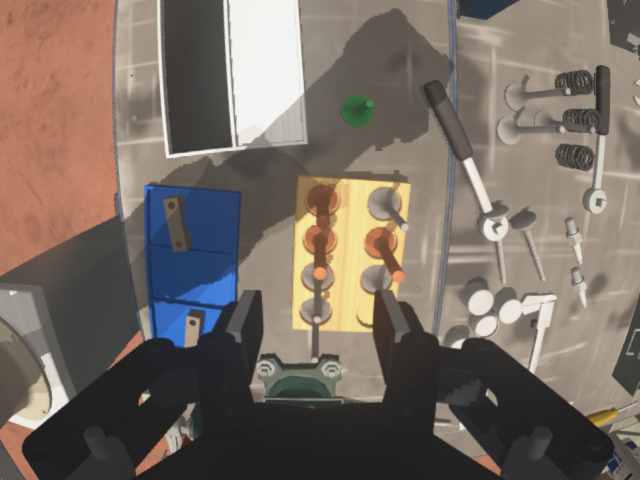

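```bash
cat >> h.py <<'E'
def wray(o,p,uv,z):
    from scipy.spatial.transform import Rotation as Ro
    K=p["intrinsics"];H=p["hand_eye"];d=(np.float64(uv)-K[:2,2])/K[0,0];t=np.linalg.norm(d,axis=1)
    c=np.c_[d/t[:,None]*np.sin(t)[:,None],np.cos(t)]
    R=Ro.from_quat(o["tool_rot"]).as_matrix();C=R@H[:3,3]+o["tool_pos"];w=c@H[:3,:3].T@R.T
    return (C+w*((z-C[2])/w[:,2])[:,None])[:,:2]
E
python3 - <<'E'
from cell import *
from h import *
o=get_obs();p=camera_params("wrist")
print(wray(o,p,[(321,232),(320,272),(398,276)],.118).round(4).tolist())
print("heads",wray(o,p,[(322,199),(320,240),(381,242)],.02).round(4).tolist())
print("rack corners",wray(o,p,[(299,177),(411,182),(292,329)],.024).round(4).tolist())
im=cv2.imread("pics/w1.png")[170:350,280:420];cv2.imwrite("pics/w1c.png",cv2.resize(im,None,fx=4,fy=3.3))
E
```

```text
[[0.5808, 0.2804], [0.5799, 0.2472], [0.6437, 0.2429]]
heads [[0.5826, 0.2887], [0.5804, 0.2448], [0.6454, 0.2423]]
rack corners [[0.5596, 0.3121], [0.674, 0.3076], [0.5479, 0.1396]]
```

View pics/w1c.png

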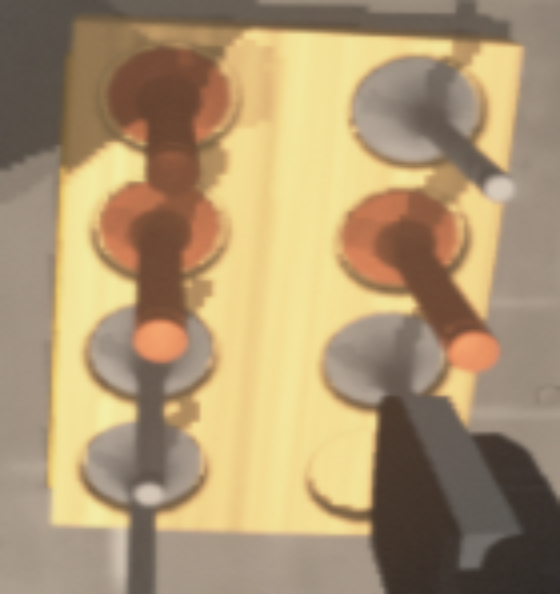

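>>> step_arm --commands "0.45 .002 .001 .02 0;0.45 .002 .001 .02 0;0.45 0 0 .02 0;0.45 0 0 .02 0;0.45 0 0 .02 0;0.45 0 0 .02 0;0.45 0 0 .02 0;0.45 0 0 .02 0;0.45 0 0 .014 0;0.45 0 0 .01 0;0.45 0 0 0 0;0.45 0 0 0 0"

```text
t: 3.65
tool_pos: [0.5822, 0.2888, 0.0773]
tool_rot: [0.709, 0.705, 0.0, 0.0]
ft_force: [-0.2, 0.5, 0.6]
width: 0.552
finger_force: 0.0
```

>>> step_arm --commands "0.5 0 0 0 0;0.55 0 0 0 0;0.6 0 0 0 0;0.65 0 0 0 0;0.7 0 0 0 0;0.75 0 0 0 0;0.8 0 0 0 0;0.85 0 0 0 0;0.9 0 0 0 0;0.95 0 0 0 0;1 0 0 0 0;1 0 0 0 0" --newtons 30

```text
t: 4.65
tool_pos: [0.5815, 0.2895, 0.0764]
tool_rot: [0.709, 0.705, -0.0, -0.0]
ft_force: [-0.1, 0.4, -0.9]
width: 0.118
finger_force: 29.2
```

```bash
python3 st.py
```

```text
4.65 [0.5815 0.2895 0.0764] yaw 1.566 z [-0. -0. -1.] j [-0.31  0.73 -0.37  1.88  0.43  0.61 -0.96] F [-0.1  0.4 -0.9] w 0.118 f 29.2
```

>>> step_arm --commands "1 0 0 -.003 0;1 0 0 -.008 0;1 0 0 -.015 0;1 0 0 -.018 0;1 0 0 -.018 0;1 0 0 -.018 0;1 0 0 -.018 0;1 0 0 -.015 0;1 0 0 -.01 0;1 0 0 -.005 0;1 0 0 0 0;1 0 0 0 0"

```text
t: 5.65
tool_pos: [0.5813, 0.2893, 0.2042]
tool_rot: [0.709, 0.705, -0.0, -0.0]
ft_force: [0.0, 0.0, -0.5]
width: 0.121
finger_force: 29.2
```

>>> step_arm --commands "1 .01 -.007 0 0;1 .02 -.0135 0 0;1 .025 -.017 0 0;1 .025 -.017 0 0;1 .025 -.017 0 0;1 .025 -.017 0 0;1 .025 -.017 0 0;1 .02 -.013 0 0;1 .015 -.01 0 0;1 .01 -.007 0 0;1 .0035 -.001 0 0;1 0 0 0 0"

```text
t: 6.65
tool_pos: [0.4451, 0.4944, 0.2038]
tool_rot: [0.708, 0.706, -0.0, -0.0]
ft_force: [-0.1, -0.0, -1.4]
width: 0.12
finger_force: 29.2
```

```bash
python3 st.py
python3 - <<'E'
from cell import *
import cv2,numpy as np
a=get_image("scene")[:,:,::-1];b=get_image("top")[:,:,::-1]
cv2.imwrite("pics/p2.png",np.hstack([a[130:430,190:490],b[120:420,180:480]]))
E
```

```text
6.65 [0.4451 0.4944 0.2038] yaw 1.567 z [-0.001 -0.001 -1.   ] j [-0.64  0.6  -0.44  1.76  0.32  0.86 -1.23] F [-0.1 -0.  -1.4] w 0.12 f 29.2
```

View pics/p2.png

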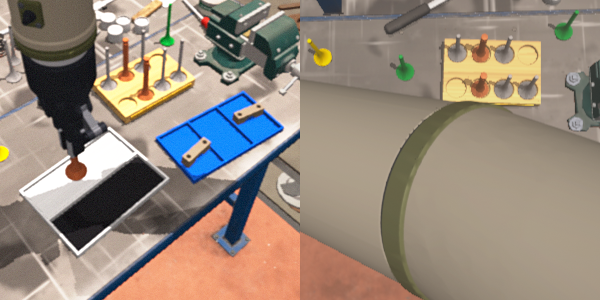

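>>> step_arm --commands "1 0 0 .005 0;1 0 0 .012 0;1 0 0 .018 0;1 0 0 .02 0;1 0 0 .02 0;1 0 0 .02 0;1 0 0 .015 0;1 0 0 .01 0;1 0 0 .006 0;1 0 0 .003 0;1 0 0 .001 0;1 0 0 0 0"

```text
t: 7.75
tool_pos: [0.4463, 0.4938, 0.0748]
tool_rot: [0.709, 0.705, 0.0, -0.0]
ft_force: [-0.1, 0.4, -1.1]
width: 0.12
finger_force: 29.2
```

>>> step_arm --commands "1 0 0 .002 0;1 0 0 .002 0;1 0 0 .0015 0;1 0 0 .001 0;1 0 0 .0005 0;1 0 0 .0005 0;1 0 0 0 0;1 0 0 0 0"

```text
t: 8.42
tool_pos: [0.446, 0.4937, 0.067]
tool_rot: [0.709, 0.705, -0.0, -0.0]
ft_force: [0.6, 0.1, 0.2]
width: 0.119
finger_force: 29.2
```

```bash
python3 st.py
python3 - <<'E'
from cell import *
import cv2,numpy as np
a=get_image("scene")[:,:,::-1]
cv2.imwrite("pics/p3.png",cv2.resize(a[220:400,200:380],None,fx=3,fy=3))
E
```

```text
8.42 [0.446  0.4937 0.067 ] yaw 1.566 z [-0. -0. -1.] j [-0.69  0.76 -0.36  1.85  0.43  0.61 -1.32] F [0.6 0.1 0.2] w 0.119 f 29.2
```

View pics/p3.png

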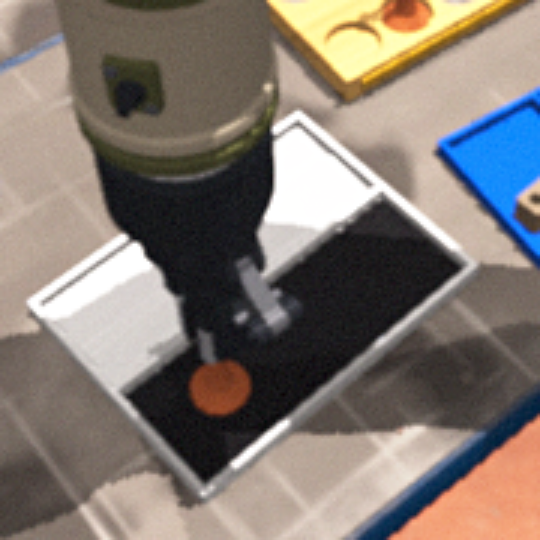

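>>> step_arm --commands "1 0 0 .0005 0;1 0 0 .0005 0;1 0 0 .0005 0;1 0 0 .0005 0;1 0 0 .0005 0;1 0 0 0 0;1 0 0 0 0"

```text
t: 9.05
tool_pos: [0.446, 0.4936, 0.0644]
tool_rot: [0.709, 0.705, -0.0, -0.0]
ft_force: [-0.2, 0.5, 0.1]
width: 0.119
finger_force: 29.2
```

>>> step_arm --commands "1 0 0 .0005 0;1 0 0 .0005 0;1 0 0 0 0;1 0 0 0 0"

```text
t: 9.38
tool_pos: [0.446, 0.4937, 0.0634]
tool_rot: [0.709, 0.705, -0.0, -0.0]
ft_force: [0.3, 0.3, -0.2]
width: 0.122
finger_force: 29.4
```

```bash
python3 st.py
```

```text
9.38 [0.446  0.4937 0.0634] yaw 1.566 z [-0. -0. -1.] j [-0.7   0.76 -0.36  1.85  0.43  0.61 -1.33] F [ 0.3  0.3 -0.2] w 0.122 f 29.4
```

>>> step_arm --commands "1 0 0 .0004 0;1 0 0 0 0;1 0 0 0 0"

```text
t: 9.63
tool_pos: [0.4461, 0.4937, 0.0634]
tool_rot: [0.709, 0.705, 0.0, 0.0]
ft_force: [-0.2, -1.0, 3.9]
width: 0.119
finger_force: 29.8
```

>>> step_arm --commands ".86 0 0 0 0;.82 0 0 0 0;.78 0 0 0 0;.74 0 0 0 0;.7 0 0 0 0;.65 0 0 0 0;.6 0 0 0 0;.55 0 0 0 0;.5 0 0 0 0;.5 0 0 0 0"

```text
t: 10.47
tool_pos: [0.446, 0.4937, 0.063]
tool_rot: [0.709, 0.705, -0.0, -0.0]
ft_force: [0.7, -0.2, 1.0]
width: 0.503
finger_force: 0.0
```

>>> step_arm --commands ".5 0 0 -.01 0;.5 0 0 -.02 0;.5 0 0 -.02 0;.5 0 0 -.02 0;.5 0 0 -.02 0;.5 0 0 -.02 0;.5 0 0 -.02 0;.5 0 0 -.01 0;.5 0 0 0 0"

```text
t: 11.22
tool_pos: [0.4467, 0.4947, 0.2061]
tool_rot: [0.709, 0.705, 0.002, -0.0]
ft_force: [-0.5, 0.4, -0.4]
width: 0.504
finger_force: 0.0
```

```bash
python3 st.py
python3 - <<'E'
from cell import *
import cv2
cv2.imwrite("pics/w4.png",get_image("wrist")[:,:,::-1])
E
```

```text
11.22 [0.4467 0.4947 0.2061] yaw 1.566 z [ 0.003  0.003 -1.   ] j [-0.63  0.6  -0.45  1.76  0.33  0.86 -1.23] F [-0.5  0.4 -0.4] w 0.504 f 0.0
```

View pics/w4.png

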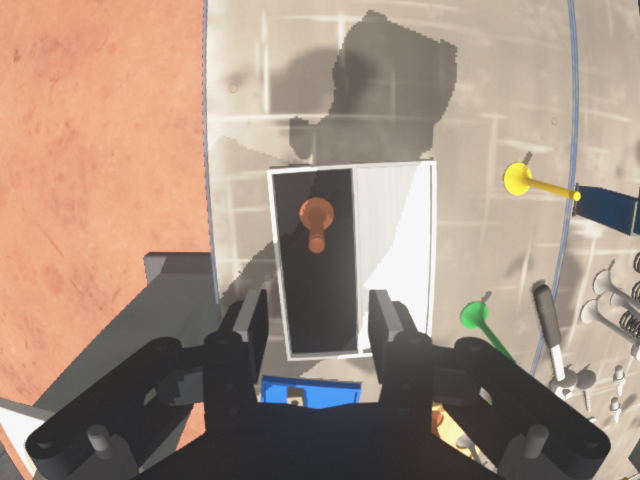

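>>> step_arm --commands ".5 -.012 .0065 0 0;.5 -.0245 .013 0 0;.5 -.03 .016 0 0;.5 -.03 .016 0 0;.5 -.03 .016 0 0;.5 -.03 .016 0 0;.5 -.03 .016 0 0;.5 -.025 .0135 0 0;.5 -.02 .011 0 0;.5 -.012 .006 0 0;.5 -.004 .0025 0 0;.5 0 0 0 0"

```text
t: 12.27
tool_pos: [0.5774, 0.2442, 0.2021]
tool_rot: [0.71, 0.705, -0.001, -0.0]
ft_force: [-0.8, 0.9, 0.9]
width: 0.498
finger_force: 0.0
```

```bash
python3 st.py
```

```text
12.27 [0.5774 0.2442 0.2021] yaw 1.564 z [-0.001 -0.001 -1.   ] j [-0.18  0.56 -0.46  1.85  0.33  0.81 -0.82] F [-0.8  0.9  0.9] w 0.498 f 0.0
```

>>> step_arm --commands ".5 .002 .0015 .004 0;.5 0 0 .01 0;.5 0 0 .015 0;.5 0 0 .016 0;.5 0 0 .016 0;.5 0 0 .016 0;.5 0 0 .016 0;.5 0 0 .015 0;.5 0 0 .01 0;.5 0 0 .005 0;.5 0 0 .002 0;.5 0 0 0 0"

```text
t: 13.27
tool_pos: [0.5784, 0.2481, 0.0778]
tool_rot: [0.709, 0.706, -0.0, -0.0]
ft_force: [0.7, 0.2, 0.2]
width: 0.502
finger_force: 0.0
```

>>> step_arm --commands "0.5 0 0 0 0;0.55 0 0 0 0;0.6 0 0 0 0;0.65 0 0 0 0;0.7 0 0 0 0;0.75 0 0 0 0;0.8 0 0 0 0;0.85 0 0 0 0;0.9 0 0 0 0;0.95 0 0 0 0;1 0 0 0 0;1 0 0 0 0"

```text
t: 14.27
tool_pos: [0.5788, 0.2475, 0.078]
tool_rot: [0.709, 0.705, -0.0, -0.0]
ft_force: [-0.3, -0.3, -1.0]
width: 0.121
finger_force: 29.2
```

```bash
python3 st.py
```

```text
14.27 [0.5788 0.2475 0.078 ] yaw 1.566 z [-0. -0. -1.] j [-0.26  0.71 -0.37  1.93  0.44  0.58 -0.92] F [-0.3 -0.3 -1. ] w 0.121 f 29.2
```

>>> step_arm --commands "1 0 0 -.003 0;1 0 0 -.008 0;1 0 0 -.015 0;1 0 0 -.018 0;1 0 0 -.018 0;1 0 0 -.018 0;1 0 0 -.018 0;1 0 0 -.015 0;1 0 0 -.01 0;1 0 0 -.005 0;1 0 0 0 0;1 0 0 0 0"

```text
t: 15.27
tool_pos: [0.5787, 0.2473, 0.2058]
tool_rot: [0.709, 0.705, -0.0, 0.0]
ft_force: [0.8, 0.6, -0.5]
width: 0.116
finger_force: 29.2
```

>>> step_arm --commands "1 .009 -.006 0 0;1 .018 -.0125 0 0;1 .023 -.016 0 0;1 .023 -.016 0 0;1 .023 -.016 0 0;1 .023 -.016 0 0;1 .023 -.016 0 0;1 .02 -.0135 0 0;1 .015 -.01 0 0;1 .01 -.007 0 0;1 .0035 -.002 0 0;1 0 0 0 0"

```text
t: 16.27
tool_pos: [0.4478, 0.4394, 0.2055]
tool_rot: [0.708, 0.706, -0.0, -0.0]
ft_force: [-0.6, -0.5, -0.1]
width: 0.118
finger_force: 29.2
```

>>> step_arm --commands "1 0 0 .005 0;1 0 0 .012 0;1 0 0 .018 0;1 0 0 .02 0;1 0 0 .02 0;1 0 0 .02 0;1 0 0 .015 0;1 0 0 .01 0;1 0 0 .006 0;1 0 0 .003 0;1 0 0 .001 0;1 0 0 0 0"

```text
t: 17.27
tool_pos: [0.449, 0.4387, 0.0764]
tool_rot: [0.709, 0.705, 0.0, -0.0]
ft_force: [-0.2, 0.5, -0.1]
width: 0.114
finger_force: 29.2
```

```bash
python3 st.py
```

```text
17.27 [0.449  0.4387 0.0764] yaw 1.566 z [ 0.  0. -1.] j [-0.63  0.71 -0.36  1.93  0.44  0.57 -1.29] F [-0.2  0.5 -0.1] w 0.114 f 29.2
```

Contact is expected near TCP z = 0.065.

>>> step_arm --commands "1 0 0 .003 0;1 0 0 .003 0;1 0 0 .002 0;1 0 0 .001 0;1 0 0 .0005 0;1 0 0 .0005 0;1 0 0 0 0;1 0 0 0 0"

```text
t: 17.93
tool_pos: [0.4487, 0.4387, 0.0661]
tool_rot: [0.709, 0.705, -0.0, -0.0]
ft_force: [0.1, -0.3, -0.7]
width: 0.121
finger_force: 29.2
```

>>> step_arm --commands "1 0 0 .0005 0;1 0 0 0 0;1 0 0 0 0"

```text
t: 18.18
tool_pos: [0.4487, 0.4387, 0.0656]
tool_rot: [0.709, 0.705, -0.0, -0.0]
ft_force: [-0.2, -0.5, -0.1]
width: 0.119
finger_force: 29.2
```

>>> step_arm --commands "1 0 0 .0004 0;1 0 0 0 0;1 0 0 0 0"

```text
t: 18.43
tool_pos: [0.4488, 0.4386, 0.0651]
tool_rot: [0.709, 0.705, -0.0, -0.0]
ft_force: [-0.5, -0.1, -0.7]
width: 0.122
finger_force: 29.2
```

>>> step_arm --commands "1 0 0 .0003 0;1 0 0 0 0;1 0 0 0 0"

```text
t: 18.68
tool_pos: [0.4488, 0.4387, 0.065]
tool_rot: [0.709, 0.705, 0.0, 0.0]
ft_force: [0.5, -0.8, 1.8]
width: 0.119
finger_force: 29.5
```

Touching lightly. Release, rise, then go to E2 (0.6435, 0.244).

>>> step_arm --commands ".86 0 0 0 0;.82 0 0 0 0;.78 0 0 0 0;.74 0 0 0 0;.7 0 0 0 0;.65 0 0 0 0;.6 0 0 0 0;.55 0 0 0 0;.5 0 0 0 0;.5 0 0 0 0"

```text
t: 19.52
tool_pos: [0.4487, 0.4387, 0.0648]
tool_rot: [0.709, 0.705, -0.0, -0.0]
ft_force: [-0.1, -0.0, 0.0]
width: 0.498
finger_force: 0.0
```

>>> step_arm --commands ".5 0 0 -.01 0;.5 0 0 -.02 0;.5 0 0 -.02 0;.5 0 0 -.02 0;.5 0 0 -.02 0;.5 0 0 -.02 0;.5 0 0 -.02 0;.5 0 0 -.01 0;.5 0 0 0 0"

```text
t: 20.27
tool_pos: [0.4494, 0.4395, 0.2077]
tool_rot: [0.709, 0.705, 0.002, -0.0]
ft_force: [0.2, 0.2, 1.1]
width: 0.503
finger_force: 0.0
```

>>> step_arm --commands ".5 -.009 .0095 0 0;.5 -.018 .018 0 0;.5 -.023 .0235 0 0;.5 -.023 .023 0 0;.5 -.023 .023 0 0;.5 -.023 .023 0 0;.5 -.023 .023 0 0;.5 -.02 .02 0 0;.5 -.016 .016 0 0;.5 -.011 .011 0 0;.5 -.0055 .005 0 0;.5 0 0 0 0"

```text
t: 21.27
tool_pos: [0.6435, 0.2411, 0.2036]
tool_rot: [0.71, 0.704, -0.001, -0.0]
ft_force: [-0.0, 0.2, 0.1]
width: 0.499
finger_force: 0.0
```

```bash
python3 st.py
python3 - <<'E'
from cell import *
import cv2
cv2.imwrite("pics/w5.png",get_image("wrist")[:,:,::-1])
E
```

```text
21.27 [0.6435 0.2411 0.2036] yaw 1.563 z [-0.001 -0.001 -1.   ] j [-0.16  0.63 -0.45  1.7   0.34  0.89 -0.76] F [-0.   0.2  0.1] w 0.499 f 0.0
```

View pics/w5.png

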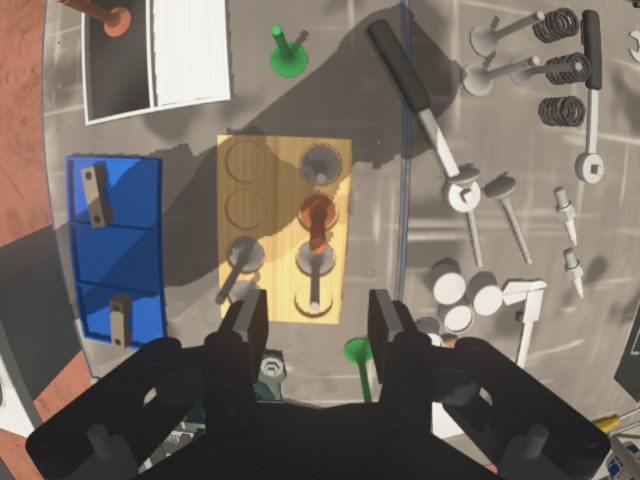

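>>> step_arm --commands ".5 .001 0 .004 0;.5 0 0 .01 0;.5 0 0 .015 0;.5 0 0 .016 0;.5 0 0 .016 0;.5 0 0 .016 0;.5 0 0 .016 0;.5 0 0 .015 0;.5 0 0 .01 0;.5 0 0 .005 0;.5 0 0 .002 0;.5 0 0 0 0"

```text
t: 22.32
tool_pos: [0.6425, 0.2447, 0.0797]
tool_rot: [0.709, 0.706, -0.0, -0.0]
ft_force: [0.1, -0.0, 1.0]
width: 0.497
finger_force: 0.0
```

>>> step_arm --commands "0.5 0 0 0 0;0.55 0 0 0 0;0.6 0 0 0 0;0.65 0 0 0 0;0.7 0 0 0 0;0.75 0 0 0 0;0.8 0 0 0 0;0.85 0 0 0 0;0.9 0 0 0 0;0.95 0 0 0 0;1 0 0 0 0;1 0 0 0 0"

```text
t: 23.32
tool_pos: [0.6427, 0.2442, 0.0798]
tool_rot: [0.709, 0.705, -0.0, -0.0]
ft_force: [-0.4, 0.4, -0.9]
width: 0.116
finger_force: 29.2
```

```bash
python3 st.py
```

```text
23.32 [0.6427 0.2442 0.0798] yaw 1.566 z [-0. -0. -1.] j [-0.21  0.76 -0.38  1.79  0.43  0.68 -0.84] F [-0.4  0.4 -0.9] w 0.116 f 29.2
```

>>> step_arm --commands "1 0 0 -.003 0;1 0 0 -.008 0;1 0 0 -.015 0;1 0 0 -.018 0;1 0 0 -.018 0;1 0 0 -.018 0;1 0 0 -.018 0;1 0 0 -.015 0;1 0 0 -.01 0;1 0 0 -.005 0;1 0 0 0 0;1 0 0 0 0"

```text
t: 24.32
tool_pos: [0.6426, 0.244, 0.2076]
tool_rot: [0.709, 0.705, -0.0, -0.0]
ft_force: [-0.1, -0.4, -0.9]
width: 0.118
finger_force: 29.2
```

>>> step_arm --commands "1 .0065 -.009 0 0;1 .013 -.018 0 0;1 .0165 -.023 0 0;1 .0165 -.023 0 0;1 .0165 -.023 0 0;1 .0165 -.023 0 0;1 .0165 -.023 0 0;1 .0145 -.02 0 0;1 .011 -.015 0 0;1 .007 -.01 0 0;1 .0035 -.005 0 0;1 0 0 0 0"

```text
t: 25.32
tool_pos: [0.4501, 0.3839, 0.2075]
tool_rot: [0.708, 0.706, -0.0, -0.0]
ft_force: [1.0, 0.9, -0.1]
width: 0.119
finger_force: 29.2
```

>>> step_arm --commands "1 0 0 .005 0;1 0 0 .012 0;1 0 0 .018 0;1 0 0 .02 0;1 0 0 .02 0;1 0 0 .02 0;1 0 0 .015 0;1 0 0 .01 0;1 0 0 .006 0;1 0 0 .003 0;1 0 0 .001 0;1 0 0 0 0"

```text
t: 26.32
tool_pos: [0.4518, 0.3832, 0.0781]
tool_rot: [0.709, 0.705, 0.0, 0.0]
ft_force: [-0.6, 0.8, -0.5]
width: 0.118
finger_force: 29.2
```

```bash
python3 st.py
```

```text
26.32 [0.4518 0.3832 0.0781] yaw 1.565 z [ 0.  0. -1.] j [-0.56  0.68 -0.36  2.01  0.46  0.52 -1.25] F [-0.6  0.8 -0.5] w 0.118 f 29.2
```

>>> step_arm --commands "1 0 0 .003 0;1 0 0 .003 0;1 0 0 .002 0;1 0 0 .001 0;1 0 0 .0007 0;1 0 0 .0005 0;1 0 0 0 0;1 0 0 0 0"

```text
t: 26.98
tool_pos: [0.4515, 0.3832, 0.0677]
tool_rot: [0.709, 0.705, 0.0, -0.0]
ft_force: [0.8, 1.0, -0.0]
width: 0.116
finger_force: 29.2
```

>>> step_arm --commands "1 0 0 .0005 0;1 0 0 0 0;1 0 0 0 0"

```text
t: 27.23
tool_pos: [0.4515, 0.3832, 0.0672]
tool_rot: [0.709, 0.705, 0.0, -0.0]
ft_force: [0.4, 0.4, -0.9]
width: 0.121
finger_force: 29.2
```

>>> step_arm --commands "1 0 0 .0003 0;1 0 0 0 0;1 0 0 0 0"

```text
t: 27.48
tool_pos: [0.4514, 0.3831, 0.0668]
tool_rot: [0.709, 0.705, -0.0, -0.0]
ft_force: [-0.6, 0.6, -0.1]
width: 0.121
finger_force: 29.2
```

>>> step_arm --commands "1 0 0 .0003 0;1 0 0 0 0;1 0 0 0 0"

```text
t: 27.73
tool_pos: [0.4515, 0.3832, 0.0667]
tool_rot: [0.709, 0.705, 0.0, 0.0]
ft_force: [-0.2, -0.6, 2.4]
width: 0.117
finger_force: 29.6
```

>>> step_arm --commands ".86 0 0 0 0;.82 0 0 0 0;.78 0 0 0 0;.74 0 0 0 0;.7 0 0 0 0;.65 0 0 0 0;.6 0 0 0 0;.55 0 0 0 0;.5 0 0 0 0;.5 0 0 0 0"

```text
t: 28.57
tool_pos: [0.4515, 0.3831, 0.0666]
tool_rot: [0.709, 0.705, -0.0, 0.0]
ft_force: [-0.2, -0.6, -0.1]
width: 0.502
finger_force: 0.0
```

>>> step_arm --commands ".5 0 0 -.01 0;.5 0 0 -.02 0;.5 0 0 -.02 0;.5 0 0 -.02 0;.5 0 0 -.02 0;.5 0 0 -.02 0;.5 0 0 -.02 0;.5 0 0 -.02 0;.5 0 0 -.01 0;.5 0 0 0 0"

```text
t: 29.4
tool_pos: [0.4521, 0.3839, 0.2293]
tool_rot: [0.709, 0.705, 0.002, 0.0]
ft_force: [0.2, 0.6, 0.6]
width: 0.496
finger_force: 0.0
```

>>> step_arm --commands ".5 -.01 -.001 0 0;.5 -.02 -.002 0 0;.5 -.02 -.002 0 0;.5 -.025 -.002 0 0;.5 -.025 -.002 0 0;.5 -.025 -.002 0 0;.5 -.025 -.002 0 0;.5 -.02 -.002 0 0;.5 -.015 -.002 0 0;.5 -.01 -.002 0 0;.5 -.005 0 0 0;.5 0 0 0 0"

```text
t: 30.4
tool_pos: [0.4311, 0.182, 0.226]
tool_rot: [0.709, 0.705, -0.001, -0.0]
ft_force: [1.0, 0.6, 0.1]
width: 0.499
finger_force: 0.0
```

```bash
python3 st.py
python3 - <<'E'
from cell import *
from h import *
o=get_obs();im=get_image("wrist")[:,:,::-1].copy()
cv2.imwrite("pics/w6.png",im);p=camera_params("wrist")
m=mask(im,(5,30,60),(25,170,255),(150,50,480,330))
for c in sorted(cv2.findContours(m,0,2)[0],key=cv2.contourArea)[::-1][:5]:
    w=wray(o,p,c.reshape(-1,2),.023);print(np.round(c.reshape(-1,2).mean(0)),cv2.minAreaRect(np.float32(w*1000)))
E
```

```text
30.4 [0.4311 0.182  0.226 ] yaw 1.565 z [-0.001 -0.001 -1.   ] j [-0.13  0.35 -0.51  2.16  0.27  0.69 -0.83] F [1.  0.6 0.1] w 0.499 f 0.0
[330. 199.] ((477.46478271484375, 191.47317504882812), (256.3176574707031, 293.38555908203125), 1.6552592515945435)
[196. 142.] ((307.7030944824219, 286.95501708984375), (112.68164825439453, 78.20037841796875), 88.49472045898438)
[213. 297.] ((309.35101318359375, 79.07734680175781), (119.39506530761719, 51.17485809326172), 48.905242919921875)
[308. 119.] ((421.504638671875, 264.7424621582031), (16.021512985229492, 58.404659271240234), 5.666340351104736)
[242. 265.] ((355.5152282714844, 125.64752960205078), (71.74373626708984, 16.757150650024414), 86.74234771728516)
```

View pics/w6.png

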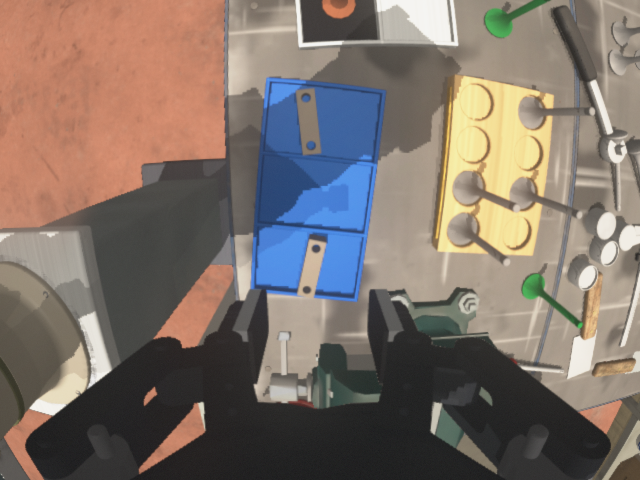

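>>> step_arm --commands ".5 .01 -.001 0 0;.5 .015 -.002 .01 0;.5 .018 -.002 .02 0;.5 .017 -.002 .02 0;.5 .013 -.0015 .02 0;.5 .008 -.001 .02 0;.5 0 0 .02 -.05;.5 0 0 .01 -.055;.5 0 0 .006 0;.5 0 0 0 0;.5 0 0 0 0"

```text
t: 31.37
tool_pos: [0.4222, 0.2653, 0.1006]
tool_rot: [0.671, 0.741, 0.0, -0.0]
ft_force: [0.1, 0.4, 0.7]
width: 0.499
finger_force: 0.0
```

```bash
python3 st.py
```

```text
31.37 [0.4222 0.2653 0.1006] yaw 1.67 z [-0.  0. -1.] j [-0.41  0.58 -0.38  2.21  0.5   0.43 -1.09] F [0.1 0.4 0.7] w 0.499 f 0.0
```

>>> step_arm --commands ".5 0 0 .005 0;.5 0 0 .012 0;.5 0 0 .015 0;.5 0 0 .015 0;.5 0 0 .015 0;.5 0 0 .01 0;.5 0 0 .007 0;.5 0 0 .004 0;.5 0 0 .002 0;.5 0 0 .001 0;.5 0 0 0 0;.5 0 0 0 0"

```text
t: 32.37
tool_pos: [0.4226, 0.2644, 0.015]
tool_rot: [0.671, 0.741, 0.0, 0.0]
ft_force: [-0.1, 0.0, 0.5]
width: 0.5
finger_force: 0.0
```

>>> step_arm --commands ".55 0 0 0 0;.6 0 0 0 0;.65 0 0 0 0;.7 0 0 0 0;.75 0 0 0 0;.8 0 0 0 0;.85 0 0 0 0;.9 0 0 0 0;1 0 0 0 0;1 0 0 0 0;1 0 0 0 0;1 0 0 0 0"

```text
t: 33.37
tool_pos: [0.4225, 0.2643, 0.0147]
tool_rot: [0.671, 0.742, 0.0, 0.0]
ft_force: [0.4, 0.5, 4.7]
width: 0.187
finger_force: 30.1
```

```bash
python3 st.py
```

```text
33.37 [0.4225 0.2643 0.0147] yaw 1.671 z [ 0.  0. -1.] j [-0.54  0.72 -0.19  2.26  0.63  0.21 -1.21] F [0.4 0.5 4.7] w 0.187 f 30.1
```

>>> step_arm --commands "1 0 0 -.005 0;1 0 0 -.012 0;1 0 0 -.018 0;1 0 0 -.022 0;1 0 0 -.025 0;1 0 0 -.025 0;1 0 0 -.025 0;1 0 0 -.022 0;1 0 0 -.018 0;1 0 0 -.01 0;1 0 0 -.003 0;1 0 0 0 0"

```text
t: 34.37
tool_pos: [0.4224, 0.2641, 0.1998]
tool_rot: [0.671, 0.741, 0.0, 0.0]
ft_force: [-0.7, -0.6, -1.3]
width: 0.191
finger_force: 29.5
```

>>> step_arm --commands "1 .01 .006 0 0;1 .02 .0125 0 0;1 .024 .015 0 0;1 .024 .015 0 0;1 .024 .015 0 0;1 .024 .015 0 0;1 .022 .013 0 0;1 .02 .0125 0 0;1 .016 .01 0 0;1 .011 .007 0 0;1 .0057 .003 0 0;1 0 0 0 .04"

```text
t: 35.37
tool_pos: [0.5252, 0.4782, 0.1973]
tool_rot: [0.685, 0.729, -0.001, -0.001]
ft_force: [-0.7, -0.3, -0.4]
width: 0.188
finger_force: 29.5
```

```bash
python3 st.py;  python3 - <<'E'
from cell import *
import cv2
cv2.imwrite("pics/s7.png",get_image("scene")[130:430,150:510,::-1])
E
```

```text
35.37 [0.5252 0.4782 0.1973] yaw 1.633 z [-0.002 -0.001 -1.   ] j [-0.53  0.67 -0.48  1.65  0.37  0.92 -1.08] F [-0.7 -0.3 -0.4] w 0.188 f 29.5
```

View pics/s7.png

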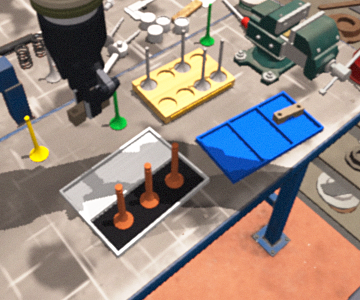

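>>> step_arm --commands "1 0 0 .005 0;1 0 0 .012 0;1 0 0 .018 0;1 0 0 .022 0;1 0 0 .022 0;1 0 0 .02 0;1 0 0 .018 0;1 0 0 .012 0;1 0 0 .007 0;1 0 0 .003 0;1 0 0 0 0;1 0 0 0 0"

```text
t: 36.42
tool_pos: [0.5259, 0.4767, 0.0612]
tool_rot: [0.686, 0.728, 0.0, -0.0]
ft_force: [-0.1, 0.0, 0.3]
width: 0.191
finger_force: 29.5
```

```bash
python3 st.py
```

```text
36.42 [0.5259 0.4767 0.0612] yaw 1.631 z [ 0.001  0.001 -1.   ] j [-0.57  0.81 -0.4   1.74  0.46  0.69 -1.17] F [-0.1  0.   0.3] w 0.191 f 29.5
```

>>> step_arm --commands "1 0 0 .008 0;1 0 0 .012 0;1 0 0 .01 0;1 0 0 .006 0;1 0 0 .004 0;1 0 0 .002 0;1 0 0 .001 0;1 0 0 .001 0;1 0 0 .0005 0;1 0 0 0 0;1 0 0 0 0"

```text
t: 37.33
tool_pos: [0.5259, 0.4765, 0.0164]
tool_rot: [0.686, 0.728, 0.0, 0.0]
ft_force: [0.1, 0.3, 0.2]
width: 0.19
finger_force: 29.5
```

>>> step_arm --commands "1 0 0 .0005 0;1 0 0 .0005 0;1 0 0 0 0;1 0 0 0 0"

```text
t: 37.67
tool_pos: [0.5257, 0.4764, 0.0151]
tool_rot: [0.686, 0.728, 0.0, -0.0]
ft_force: [-0.1, 0.0, -1.4]
width: 0.189
finger_force: 29.5
```

>>> step_arm --commands ".8 0 0 0 0;.77 0 0 0 0;.74 0 0 0 0;.72 0 0 0 0;.71 0 0 0 0;.71 0 0 0 0;.71 0 0 0 0;.71 0 0 -.003 0;.71 0 0 -.006 0;.7 0 0 -.012 0"

```text
t: 38.5
tool_pos: [0.5252, 0.4758, 0.0356]
tool_rot: [0.685, 0.728, -0.001, -0.0]
ft_force: [0.2, -0.4, 0.2]
width: 0.3
finger_force: 0.0
```

>>> step_arm --commands ".6 0 0 -.02 0;.5 0 0 -.025 0;.5 0 0 -.025 0;.5 0 0 -.025 0;.5 0 0 -.025 0;.5 0 0 -.025 0;.5 0 0 -.02 0;.5 0 0 -.01 0;.5 0 0 0 0"

```text
t: 39.25
tool_pos: [0.5264, 0.4773, 0.2146]
tool_rot: [0.686, 0.728, 0.002, 0.0]
ft_force: [-0.4, -0.3, -0.1]
width: 0.503
finger_force: 0.0
```

```bash
python3 st.py
```

```text
39.25 [0.5264 0.4773 0.2146] yaw 1.631 z [ 0.003  0.003 -1.   ] j [-0.52  0.65 -0.49  1.64  0.36  0.94 -1.08] F [-0.4 -0.3 -0.1] w 0.503 f 0.0
```

>>> step_arm --commands ".5 -.014 -.0055 0 0;.5 -.028 -.0105 0 0;.5 -.034 -.0125 0 0;.5 -.034 -.0125 0 0;.5 -.034 -.0125 0 0;.5 -.034 -.0125 0 0;.5 -.034 -.0125 0 0;.5 -.034 -.0125 0 0;.5 -.03 -.0115 0 0;.5 -.022 -.0085 0 0;.5 -.014 -.005 0 0;.5 -.0084 -.003 0 0"

```text
t: 40.25
tool_pos: [0.4249, 0.1469, 0.2103]
tool_rot: [0.686, 0.727, -0.001, -0.0]
ft_force: [0.1, 0.2, -0.6]
width: 0.504
finger_force: 0.0
```

>>> step_arm --commands ".5 0 0 0 .094;.5 0 0 0 .094;.5 0 0 0 .094;.5 0 0 0 0;.5 0 0 0 0"

```text
t: 40.67
tool_pos: [0.426, 0.1498, 0.2107]
tool_rot: [0.78, 0.626, -0.0, -0.0]
ft_force: [-0.4, 0.8, 0.3]
width: 0.5
finger_force: 0.0
```

```bash
python3 st.py
python3 - <<'E'
from cell import *
from h import *
o=get_obs();im=get_image("wrist")[:,:,::-1].copy()
cv2.imwrite("pics/w8.png",im);p=camera_params("wrist")
m=mask(im,(5,30,60),(25,170,255),(150,50,480,330))
for c in sorted(cv2.findContours(m,0,2)[0],key=cv2.contourArea)[::-1][:6]:
    w=wray(o,p,c.reshape(-1,2),.023);print(np.round(c.reshape(-1,2).mean(0)),cv2.minAreaRect(np.float32(w*1000)))
E
```

```text
40.67 [0.426  0.1498 0.2107] yaw 1.353 z [-0.001 -0.    -1.   ] j [-0.1   0.35 -0.47  2.21  0.27  0.63 -0.98] F [-0.4  0.8  0.3] w 0.5 f 0.0
[380. 198.] ((467.0669250488281, 158.46768188476562), (266.45989990234375, 227.93661499023438), 80.3881607055664)
[192. 141.] ((325.0280456542969, 264.3683776855469), (132.2379608154297, 66.53512573242188), 75.67277526855469)
[229. 146.] ((359.5128173828125, 245.9184112548828), (139.29531860351562, 65.4803695678711), 72.75273132324219)
[227. 302.] ((316.4937438964844, 79.59991455078125), (80.76615142822266, 24.895843505859375), 44.143592834472656)
[476. 322.] ((563.1758422851562, 1.5793328285217285), (5.058690071105957, 9.509099006652832), 17.018482208251953)
[444.  55.] ((565.2601318359375, 269.3286437988281), (7.450577735900879, 0.9542995691299438), 76.60433959960938)
```

View pics/w8.png

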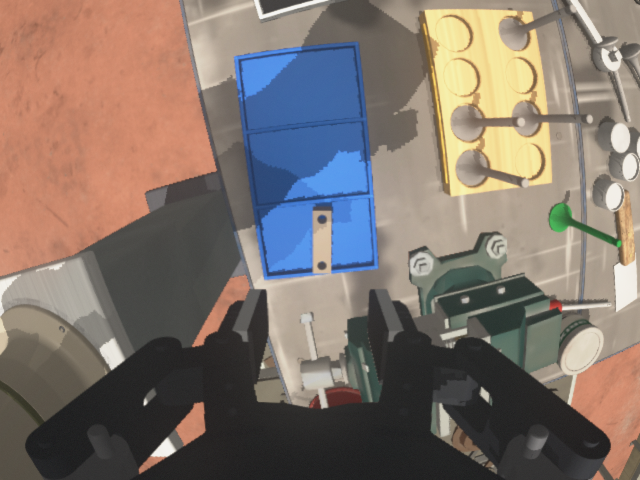

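Run:
```python
from cell import *
from h import *
o=get_obs();p=camera_params("wrist")
im=cv2.imread("pics/w8.png");h=cv2.cvtColor(im,cv2.COLOR_BGR2HSV)
m=mask(im,(5,15,90),(25,170,255),(300,200,345,272+3));c=max(cv2.findContours(m,0,2)[0],key=cv2.contourArea)
w=wray(o,p,c.reshape(-1,2),.023);print(cv2.boundingRect(c),cv2.minAreaRect(np.float32(w*1000)))
print(wray(o,p,[(322,212),(322,273),(322,242)],.023))
```

```text
(313, 210, 19, 65) ((423.0058288574219, 123.19647979736328), (60.8883056640625, 16.802425384521484), 77.56074523925781)
[[0.42900379 0.15118607]
 [0.41665544 0.09446773]
 [0.42307581 0.12400048]]
```

>>> step_arm --commands ".5 -.008 .001 .005 0;.5 -.01 .0015 .015 0;.5 -.004 .001 .02 0;.5 0 0 .02 0;.5 0 0 .02 0;.5 0 0 .02 0;.5 0 0 .015 0;.5 0 0 .007 0;.5 0 0 .003 0;.5 0 0 0 0;.5 0 0 0 0"

```text
t: 41.63
tool_pos: [0.4248, 0.1272, 0.0864]
tool_rot: [0.781, 0.625, 0.0, 0.0]
ft_force: [-0.4, -0.3, -0.4]
width: 0.501
finger_force: 0.0
```

```bash
python3 st.py
```

```text
41.63 [0.4248 0.1272 0.0864] yaw 1.349 z [ 0.  0. -1.] j [-0.24  0.56 -0.26  2.35  0.5   0.28 -1.16] F [-0.4 -0.3 -0.4] w 0.501 f 0.0
```

>>> step_arm --commands ".5 0 0 .005 0;.5 0 0 .01 0;.5 0 0 .01 0;.5 0 0 .01 0;.5 0 0 .006 0;.5 0 0 0 0;.5 0 0 0 0"

```text
t: 42.22
tool_pos: [0.4247, 0.1272, 0.0452]
tool_rot: [0.781, 0.625, -0.0, 0.0]
ft_force: [-0.2, 0.2, 0.5]
width: 0.499
finger_force: 0.0
```

```bash
python3 st.py
```

```text
42.22 [0.4247 0.1272 0.0452] yaw 1.349 z [-0. -0. -1.] j [-0.32  0.64 -0.14  2.37  0.56  0.16 -1.21] F [-0.2  0.2  0.5] w 0.499 f 0.0
```

>>> step_arm --commands ".5 0 0 .005 0;.5 0 0 .005 0;.5 0 0 .003 0;.5 0 0 0 0;.5 0 0 0 0"

```text
t: 42.63
tool_pos: [0.4246, 0.1271, 0.0319]
tool_rot: [0.781, 0.624, -0.0, -0.0]
ft_force: [-0.4, -0.1, -0.3]
width: 0.497
finger_force: 0.0
```

```bash
python3 st.py
```

```text
42.63 [0.4246 0.1271 0.0319] yaw 1.349 z [-0. -0. -1.] j [-0.34  0.67 -0.11  2.38  0.62  0.12 -1.27] F [-0.4 -0.1 -0.3] w 0.497 f 0.0
```

>>> step_arm --commands ".5 .002 0 .001 0;.5 .002 0 .001 0;.5 .002 0 .001 0;.5 0 0 0 0;.5 0 0 0 0"

```text
t: 43.05
tool_pos: [0.426, 0.1332, 0.029]
tool_rot: [0.781, 0.625, 0.0, -0.0]
ft_force: [-0.6, 0.2, -0.4]
width: 0.497
finger_force: 0.0
```

```bash
python3 st.py; python3 -c "
from cell import *;print(get_obs()['joints'][5])"
```

```text
43.05 [0.426  0.1332 0.029 ] yaw 1.349 z [-0.  0. -1.] j [-0.35  0.67 -0.11  2.37  0.63  0.12 -1.29] F [-0.6  0.2 -0.4] w 0.497 f 0.0
0.11710313562114545
```

>>> step_arm --commands ".5 0 0 .001 0;.5 0 0 .001 0;.5 0 0 .001 0;.5 0 0 .001 0;.5 0 0 0 0"

```text
t: 43.47
tool_pos: [0.426, 0.1329, 0.0249]
tool_rot: [0.781, 0.624, -0.0, -0.0]
ft_force: [-0.7, -0.5, -0.1]
width: 0.499
finger_force: 0.0
```

```bash
python3 st.py; python3 -c "
from cell import *;print(get_obs()['joints'][5])"
```

```text
43.47 [0.426  0.1329 0.0249] yaw 1.349 z [-0. -0. -1.] j [-0.35  0.68 -0.12  2.38  0.71  0.11 -1.37] F [-0.7 -0.5 -0.1] w 0.499 f 0.0
0.11172097097909386
```

>>> step_arm --commands ".6 0 0 0 0;.65 0 0 0 0;.7 0 0 0 0;.75 0 0 0 0;.8 0 0 0 0;.85 0 0 0 0;.9 0 0 0 0;1 0 0 0 0;1 0 0 0 0;1 0 0 0 0"

```text
t: 44.3
tool_pos: [0.4261, 0.1331, 0.0252]
tool_rot: [0.781, 0.624, 0.0, 0.0]
ft_force: [0.0, -0.7, 5.3]
width: 0.187
finger_force: 29.5
```

```bash
python3 st.py; python3 -c "
from cell import *;print(get_obs()['joints'][5])"
```

```text
44.3 [0.4261 0.1331 0.0252] yaw 1.349 z [ 0.  0. -1.] j [-0.35  0.68 -0.12  2.38  0.71  0.11 -1.37] F [ 0.  -0.7  5.3] w 0.187 f 29.5
0.11183865769153102
```

>>> step_arm --commands "1 .0003 .003 0 0;1 .0003 .003 0 0;1 .0003 .003 0 0;1 .0003 .003 0 0;1 .0003 .003 0 0;1 .0003 .003 0 0;1 .0003 .003 0 0;1 .0003 .003 0 0;1 0 .001 0 0;1 0 0 0 0"

```text
t: 45.13
tool_pos: [0.4486, 0.1296, 0.0252]
tool_rot: [0.781, 0.625, -0.001, -0.001]
ft_force: [-8.0, 1.1, 11.6]
width: 0.187
finger_force: 30.2
```

>>> step_arm --commands ".8 0 0 0 0;.75 0 0 0 0;.71 0 0 0 0;.69 0 0 0 0;.68 0 0 0 0;.67 0 0 0 0;.67 0 0 0 0"

```text
t: 45.72
tool_pos: [0.4511, 0.1298, 0.025]
tool_rot: [0.781, 0.624, 0.0, 0.0]
ft_force: [-0.2, -0.7, -0.0]
width: 0.329
finger_force: 0.0
```

```bash
python3 st.py
```

```text
45.72 [0.4511 0.1298 0.025 ] yaw 1.349 z [ 0. -0. -1.] j [-0.28  0.69 -0.18  2.32  0.7   0.18 -1.33] F [-0.2 -0.7 -0. ] w 0.329 f 0.0
```

>>> step_arm --commands ".75 0 0 0 0;.8 0 0 0 0;.9 0 0 0 0;1 0 0 0 0;1 0 0 0 0;1 0 0 0 0;1 0 -.003 0 0;1 0 -.003 0 0;1 0 -.003 0 0;1 0 -.002 0 0;1 0 0 0 0;1 0 0 0 0"

```text
t: 46.72
tool_pos: [0.4398, 0.1325, 0.0251]
tool_rot: [0.781, 0.625, -0.0, -0.0]
ft_force: [-1.3, 0.7, 4.2]
width: 0.183
finger_force: 29.9
```

>>> step_arm --commands ".8 0 0 0 0;.75 0 0 0 0;.72 0 0 0 0;.7 0 0 0 0;.7 0 0 0 0;.7 0 0 0 0"

```text
t: 47.22
tool_pos: [0.4402, 0.1322, 0.025]
tool_rot: [0.781, 0.624, -0.0, -0.0]
ft_force: [0.2, 0.5, -0.5]
width: 0.299
finger_force: 0.0
```

>>> step_arm --commands ".7 0 0 .002 0;.7 0 0 .002 0;.7 0 0 0 0"

```text
t: 47.47
tool_pos: [0.4401, 0.1323, 0.0207]
tool_rot: [0.781, 0.624, -0.0, -0.0]
ft_force: [-0.6, -0.5, -0.1]
width: 0.303
finger_force: 0.0
```

```bash
python3 st.py;python3 -c "
from cell import *;print(get_obs()['joints'][5])"
```

```text
47.47 [0.4401 0.1323 0.0207] yaw 1.349 z [-0. -0. -1.] j [-0.31  0.7  -0.15  2.35  0.73  0.14 -1.37] F [-0.6 -0.5 -0.1] w 0.303 f 0.0
0.13993529425676304
```

>>> step_arm --commands ".7 0 0 .001 0;.7 0 0 .001 0;.7 0 0 .001 0;.7 0 0 .001 0;.7 0 0 .0005 0;.7 0 0 0 0"

```text
t: 47.97
tool_pos: [0.4402, 0.1323, 0.0164]
tool_rot: [0.781, 0.624, -0.0, -0.0]
ft_force: [-0.3, -0.1, 0.4]
width: 0.301
finger_force: 0.0
```

>>> step_arm --commands ".75 0 0 0 0;.8 0 0 0 0;.85 0 0 0 0;.9 0 0 0 0;1 0 0 0 0;1 0 0 0 0;1 0 0 0 0"

```text
t: 48.55
tool_pos: [0.4402, 0.1323, 0.0166]
tool_rot: [0.781, 0.624, 0.0, 0.0]
ft_force: [-0.6, -0.3, 3.7]
width: 0.191
finger_force: 30.5
```

```bash
python3 st.py;python3 -c "
from cell import *;print(get_obs()['joints'][5])"
```

```text
48.55 [0.4402 0.1323 0.0166] yaw 1.349 z [ 0. -0. -1.] j [-0.32  0.71 -0.14  2.35  0.76  0.13 -1.4 ] F [-0.6 -0.3  3.7] w 0.191 f 30.5
0.12820097164424724
```

>>> step_arm --commands "1 0 0 -.005 0;1 0 0 -.012 0;1 0 0 -.018 0;1 0 0 -.022 0;1 0 0 -.025 0;1 0 0 -.025 0;1 0 0 -.025 0;1 0 0 -.022 0;1 0 0 -.018 0;1 0 0 -.01 0;1 0 0 -.003 0;1 0 0 0 0"

```text
t: 49.55
tool_pos: [0.4404, 0.132, 0.2019]
tool_rot: [0.781, 0.624, 0.0, 0.0]
ft_force: [0.7, -0.2, -0.2]
width: 0.19
finger_force: 30.0
```

>>> step_arm --commands "1 .014 .0012 0 0;1 .026 .0022 0 0;1 .034 .003 0 0;1 .034 .003 0 0;1 .034 .003 0 0;1 .034 .003 0 0;1 .034 .003 0 0;1 .03 .0025 0 0;1 .024 .002 0 0;1 .017 .0013 0 0;1 .01 .0008 0 0;1 .003 .0002 0 0"

```text
t: 50.55
tool_pos: [0.5289, 0.415, 0.1997]
tool_rot: [0.78, 0.625, -0.001, -0.0]
ft_force: [0.4, -1.2, -0.3]
width: 0.192
finger_force: 30.0
```

>>> step_arm --commands "1 0 0 0 -.094;1 0 0 0 -.094;1 0 0 0 -.093;1 0 0 0 0;1 0 0 0 0"

```text
t: 50.97
tool_pos: [0.5295, 0.4121, 0.2008]
tool_rot: [0.687, 0.726, -0.001, 0.0]
ft_force: [1.2, 0.0, -0.3]
width: 0.194
finger_force: 30.0
```

```bash
python3 st.py
python3 - <<'E'
from cell import *
import cv2,numpy as np
cv2.imwrite("pics/s9.png",np.hstack([get_image("scene")[130:430,150:510,::-1],get_image("wrist")[80:380,150:500,::-1]]))
E
```

```text
50.97 [0.5295 0.4121 0.2008] yaw 1.626 z [-0.001 -0.001 -1.   ] j [-0.35  0.65 -0.64  1.74  0.47  0.92 -1.13] F [ 1.2  0.  -0.3] w 0.194 f 30.0
```

View pics/s9.png

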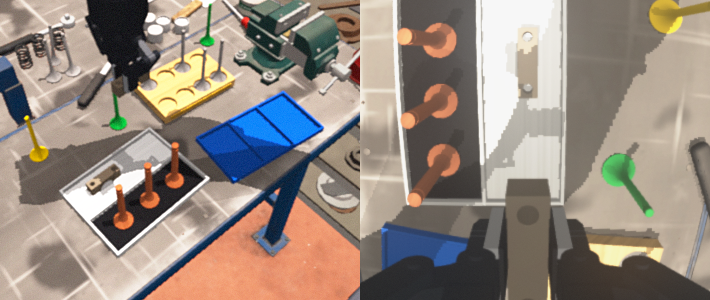

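>>> step_arm --commands "1 0 0 .005 0;1 0 0 .012 0;1 0 0 .018 0;1 0 0 .022 0;1 0 0 .022 0;1 0 0 .02 0;1 0 0 .018 0;1 0 0 .012 0;1 0 0 .007 0;1 0 0 .003 0;1 0 0 0 0;1 0 0 0 0"

```text
t: 52.07
tool_pos: [0.5297, 0.4139, 0.0632]
tool_rot: [0.686, 0.728, 0.0, 0.0]
ft_force: [0.2, -0.4, 0.2]
width: 0.191
finger_force: 30.0
```

>>> step_arm --commands "1 0 0 .008 0;1 0 0 .012 0;1 0 0 .01 0;1 0 0 .007 0;1 0 0 .004 0;1 0 0 .001 0;1 0 0 .001 0;1 0 0 0 0;1 0 0 0 0"

```text
t: 52.82
tool_pos: [0.5296, 0.4137, 0.0198]
tool_rot: [0.686, 0.728, 0.0, -0.0]
ft_force: [0.1, -0.6, -0.6]
width: 0.19
finger_force: 30.0
```

```bash
python3 st.py
```

```text
52.82 [0.5296 0.4137 0.0198] yaw 1.63 z [ 0.  0. -1.] j [-0.44  0.85 -0.49  1.84  0.66  0.62 -1.28] F [ 0.1 -0.6 -0.6] w 0.19 f 30.0
```

>>> step_arm --commands "1 0 0 .001 0;1 0 0 .001 0;1 0 0 .0005 0;1 0 0 .0005 0;1 0 0 0 0;1 0 0 0 0"

```text
t: 53.32
tool_pos: [0.5296, 0.4135, 0.0167]
tool_rot: [0.686, 0.728, 0.0, 0.0]
ft_force: [-0.6, -1.7, 4.2]
width: 0.193
finger_force: 30.3
```

>>> step_arm --commands ".8 0 0 0 0;.77 0 0 0 0;.74 0 0 0 0;.72 0 0 0 0;.71 0 0 0 0;.71 0 0 0 0;.71 0 0 0 0;.71 0 0 -.003 0;.71 0 0 -.006 0;.7 0 0 -.012 0"

```text
t: 54.15
tool_pos: [0.529, 0.413, 0.0372]
tool_rot: [0.686, 0.728, -0.001, -0.0]
ft_force: [1.0, -0.4, -0.5]
width: 0.302
finger_force: 0.0
```

>>> step_arm --commands ".6 0 0 -.02 0;.5 0 0 -.025 0;.5 0 0 -.025 0;.5 0 0 -.025 0;.5 0 0 -.025 0;.5 0 0 -.025 0;.5 0 0 -.025 0;.5 0 0 -.025 0;.5 0 0 -.01 0"

```text
t: 54.9
tool_pos: [0.53, 0.4146, 0.2475]
tool_rot: [0.686, 0.728, 0.003, 0.0]
ft_force: [0.5, 0.7, 0.2]
width: 0.498
finger_force: 0.0
```

>>> step_arm --commands ".5 -.03 .01 0 0;.5 -.04 .01 0 0;.5 -.04 .01 0 0;.5 -.04 .01 0 0;.5 -.04 .01 0 0;.5 -.04 .01 0 0;.5 -.04 .01 0 0;.5 -.04 .01 0 0;.5 -.03 0 0 0;.5 -.01 0 0 0;.5 0 0 0 0;.5 0 0 0 0"

```text
t: 55.9
tool_pos: [0.6297, 0.0692, 0.2428]
tool_rot: [0.686, 0.727, 0.0, -0.0]
ft_force: [-0.1, 0.3, -0.0]
width: 0.501
finger_force: 0.0
```

```bash
python3 st.py
python3 - <<'E'
from cell import *
from h import *
im=get_image("top")[:,:,::-1].copy();p=camera_params("top")
cv2.imwrite("pics/t10.png",np.hstack([im[120:420,180:500],get_image("scene")[130:430,150:510,::-1]]))
print("caps",*big(mask(im,(5,30,60),(25,150,255),(195,215,315,275)),.023,p,3))
E
```

```text
55.9 [0.6297 0.0692 0.2428] yaw 1.629 z [ 0.     0.001 -1.   ] j [ 0.25  0.57 -0.68  1.79  0.43  0.94 -0.56] F [-0.1  0.3 -0. ] w 0.501 f 0.0
caps ((541, 433), (211, 62), 88.5, array([280., 231.])) ((517, 448), (122, 29), 75.7, array([246., 247.])) ((470, 333), (7, 10), 88.7, array([312., 271.]))
```

View pics/t10.png

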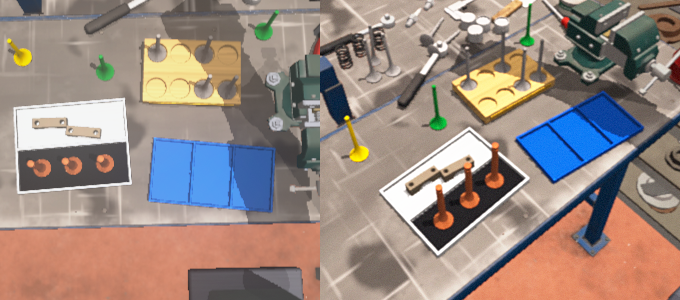

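Run:
```python
from cell import *
from h import *
im=get_image("top")[:,:,::-1].copy();p=camera_params("top")
m=mask(im,(3,45,40),(28,170,225),(205,232,290,262))
for r in big(m,.023,p,4):
    d=np.array(r[0])-(485,440);a=np.radians(3.4);t=(d[0]*np.cos(a)+d[1]*np.sin(a),-d[0]*np.sin(a)+d[1]*np.cos(a));print(r,"strip",t[0]-38,t[1])
cv2.imwrite("pics/t11.png",cv2.resize(np.vstack([im[225:265,200:300],m[225:265,200:300,None].repeat(3,2)]),None,fx=6,fy=6,interpolation=0))
```

```text
((516, 447), (121, 28), 76.0, array([252., 248.])) strip -6.639420719331543 5.149181214611547
```

View pics/t11.png

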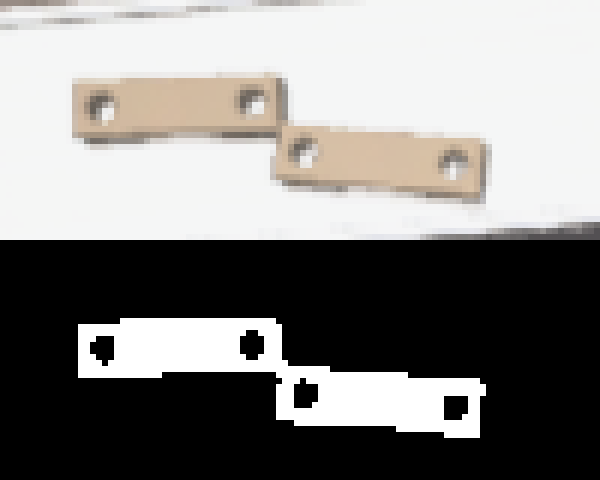

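Run:
```python
from cell import *
from h import *
p=camera_params("top");a=np.radians(3.4);ok=True
for w in ray(p,[(263.3,252),(229.7,242.5)],.023)*1000:
    d=w-(485,440);t=np.array((d[0]*np.cos(a)+d[1]*np.sin(a)-38,-d[0]*np.sin(a)+d[1]*np.cos(a)));print(w,t);ok&=abs(t[0])<26 and abs(t[1])<85
print(ok, close_job() if ok else None)
```

```text
[505.49331696 417.26304705] [-18.89120103 -23.91231631]
[523.78395503 476.15256496] [ 2.85976612 33.7887945 ]
the job is handed in; nothing more can be done
True None
```

I handed the job in with all three copper valves standing upright on the black mat, both cam caps in the bare strip and the grey intake valves still in their pockets. The last check read the caps within 19 x 34 mm of the strip centre; one ended about 2 cm from where I set it down, and I don't know why. I saw no verdict from the judging.

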